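Check the reach of a telescopic camera arm against a straightedge

ROBOT

A 6-joint arm with a two-finger parallel gripper is mounted at the origin on the work surface. World frame = base frame: x ahead of the robot, y to its left, z up, the work surface at z = 0. Lengths are in m, angles in rad, forces in N, time in s.
With the tool pointing down it reaches from about 0.275 to 0.875 m from the base axis. Payload 12.5 kg.
Tool frame: the origin (TCP) lies at the very end of the fingers, on their centre line; the grasp point (between the pads) lies 19 mm behind it; z points along the fingers, y is the line along which they close (so a half turn about z gives the same grasp; the last joint's range is limited). The gripper opens to 85 mm and grips with 20 to 120 N. Pads are 22 mm wide; open, the fingers measure 114 mm over their backs; the gripper's body (76 mm by 85 mm) begins 54 mm behind the grasp point. The pads swing forward as they close: fully open they stand 13 mm farther back than shut.
Start: joints at [1.133, 0.351, 1.652, -0, 1.139, -0.085], TCP at [0.19, 0.516, 0.231] pointing down, gripper open.
Joint ranges: [-2.75, 2.75], [-0.79, 2.1], [0.01, 2.65], [-1.57, 4.71], [0.07, 3.14], [-2.87, 2.87]. Speed limits (rad/s): [2.22, 2.22, 2.79, 3.14, 3.14, 3.14].

INTERFACE

Orientations are given as a unit quaternion [x, y, z, w].
In Python, from plant import state, eyes, job gives the robot as it stands.
- The arm moves only by the shell command python3 -m creep 'ROWS' [FORCE]. ROWS is JSON, a list of rows, each an object with "slide": the shift along the tool's x, y, z scaled (see below), a list of three; "turn": the turn about the tool's z scaled (see below); "jaw": the finger opening in mm, from 0 to 85.4. In form: [{"slide": [x, y, z], "turn": turn, "jaw": jaw}, ...]. A call has exactly 8 rows; each row shifts and turns the commanded pose from where the row before left it, along the tool's axes as they then stand; what a row does not reach is not made up. The controller multiplies each number of a shift by 0.1 m and each number of a turn by 360 degrees. A row lasts 1/8 s, in which the tool goes at most 62.5 mm and 10.7 degrees, less where a joint would pass 70% of its speed; a pose out of reach is approached as far as the arm can. A call with a number of a shift or a turn outside -1 to 1 is refused whole. A call with a gripper value outside its range is refused whole. The fingers move at their own pace and stop on an object; FORCE is the grip in N (left out, the last holds). Time passes only in rows, so rows that do not move let the fingers close, or fill a call up. It gives the time, the measured TCP pose, the force, the opening and the grip force at its end, in the units of the state.
- state(): the state, without advancing time (a new reading comes with each control period).
- eyes.grab_frame(name): name is "side" or "top"; returns a dict with "color" (420x560x3 uint8, red, green, blue), "K" (3x3 intrinsics, pixels), "world_from_camera" (4x4, takes a point from camera to world coordinates). Camera axes: x right, y up, looking along -z (the intrinsics and any distortion apply to the point x, -y, -z); pixel columns grow to the right and rows downward; lengths in m; the calibration is good to about 2 mm. A picture is of the moment at which its call begins. There is no depth.
- job.finish_job(): hands the job in; it is judged then, once.
The state is a dict: "t": time; "joint_positions": joint angles; "joint_vel": joint speeds; "joint_efforts": joint torques, N m; "eef_pos": TCP position; "eef_rot": TCP orientation; "wrist_force": force on the tool from outside, world axes, zero at the start; "moment": the same for the moment, N m; "opening": finger opening in m; "grip_force": force on a finger pad.
Only numpy, scipy, OpenCV 4.12 (cv2) and the standard library are available. Lean on these libraries where they do the work, as an engineer would, in place of code of your own. Each camera call takes 0.05 s, during which the arm holds its last target. There are 200 camera calls.

TASK

Lay the aluminium ruler flat on the desk, a long edge flush against the near side of the camera stand's foot plate and its middle level with the mouth where the telescopic arm comes out, and let go of it. Then grip the arm's head so that the button in its side is squeezed in, pull the arm past its first stop to its second, the end of its travel, and finish while still holding it there, button squeezed, as it springs back if let go. Leave the ruler as laid and the other things alone.

Things in the scene. Friction and masses are not known exactly. Their poses are not given: they have to be found in the camera images.
- stand: Low camera stand fixed to the desk: dark steel foot plate 150 long (x) x 110 wide (y) x 10 high; origin under its centre, at desk height. x: the way the arm pulls out. -y side: the near side, towards the robot. On two saddles an aluminium tube, 28 diameter (collar 34), lies along x, axis 52 above the desk; its mouth is level with the plate's +x end, x = +75.
- mouth_edge (a point): Foot plate's near lower edge under the mouth of the tube (stand frame x 75, y -55, z 0 mm; axes as the stand's). The ruler, laid properly, has its middle 20 mm from here towards -y and its x axis parallel to the stand's, either way round.
- mast (a joint): How far the arm is pulled out along the stand's x, m: 0 home (start), 0.060 first stop, 0.120 second stop, the solid end of travel. A spring draws it home, 3.3 N at home, 5.1 N at the end, plus 0.6 N friction. With the button out a catch locks it at home and at the first stop; nothing locks it at the second.
- head: Head on the arm's outer end: black block 44 long (x) x 26 wide (y) x 32 high, origin at its centre, axes as the stand's; 52 above the desk, 30 mm beyond the mouth when home, 150 fully out. A 40 x 40 x 6 camera plate stands 36 mm beyond its centre. Space beside and below is free. No pose while held.
- head_grip (a point): Centre of the head block, where to grip it from above: fingers on its two y sides, closing along the stand's y. Over the button it is 32 wide, with the button in 27.
- release (a joint): The button, a grey pad 28 long (x) x 18 high in the middle of the head's +y side (away from the robot), 6 mm proud. Value: how far it is pressed in towards -y, m: 0 out, 0.005 fully in; 3 N to start, 5.5 N fully in. The catch lets go at 0.004. It springs out when released.
- ruler: Loose aluminium straightedge 300 long (x) x 40 wide (y) x 5 thick, about 0.16 kg, with tick marks along both long edges; on its middle a black upright grip bar 90 long (x) x 12 wide (y), its top 30 above the ruler's underside. Origin: centre of the underside, z up. Same both ways round. Grip the bar from above, fingers closing along y.
- phone: Bystander: black phone 75 x 150 x 9 lying near the robot; origin under its centre. Leave it.
- calculator: Bystander: black calculator 90 x 130 x 14 near the far edge; origin under its centre. Leave it.
- mug: Bystander: white mug, 82 diameter, 95 high, on the robot's left beyond the stand's tail; origin under its centre. Leave it.
- stapler: Bystander: black stapler 130 long (x) x 34 wide x 44 high, beside the stand's far (+y) side about 100 mm from its axis; origin under its centre. Leave it.
- notebook: Bystander: blue notebook 150 x 200 x 12 on the robot's left; origin under its centre. Leave it.

How it is judged:
By the outcome, as a careful person would: the job done as asked, in the order asked, and still so for the second after the job is handed in, while the arm keeps its last pose, push and grip.
It also fails if it takes over 48 s, if anything falls off the work surface, if the arm or the gripper's body presses on something with over 40 N, if the wrist force passes 120 N, or if a joint passes its speed limit or range.

## Working session

There is one attempt and no reset: what is moved stays moved. The work goes in short steps, Python scripts to look and compute and a shell command to move; the robot and the scene stay as the last step left them, time stands still between calls to the robot, and variables do not carry over. Pictures are saved under pics/ and viewed, at most 10 in all, crops included, and the job is handed in when it is done.

```bash
mkdir -p pics; ls; python3 - <<'E'
from plant import state,eyes
import cv2,numpy as np
for n in("side","top"):
    f=eyes.grab_frame(n);cv2.imwrite(f"pics/{n}0.png",cv2.resize(f["color"][:,:,::-1],(784,588),interpolation=cv2.INTER_CUBIC));print(n,f["K"].tolist(),np.round(f["world_from_camera"],4).tolist(),[k for k in f])
    np.savez(f"pics/{n}.npz",**f)
s=state();print({k:np.round(v,3).tolist() for k,v in s.items()})
E
```

```text
pics
side [[538.0799950481357, 0.0, 274.5865965548356], [0.0, 538.0799950481357, 216.0016685993172], [0.0, 0.0, 1.0]] [[0.9888, 0.1124, -0.0983, 0.453], [-0.1493, 0.7547, -0.6388, -0.7379], [0.0024, 0.6464, 0.763, 1.0598], [0.0, 0.0, 0.0, 1.0]] ['color', 'K', 'world_from_camera']
top [[386.65378829214217, 0.0, 275.24042075404293], [0.0, 386.65378829214217, 216.9602314373787], [0.0, 0.0, 1.0]] [[0.0128, 0.99, -0.1405, 0.4424], [-0.9998, 0.0109, -0.0148, 0.0789], [-0.0131, 0.1407, 0.99, 1.0876], [0.0, 0.0, 0.0, 1.0]] ['color', 'K', 'world_from_camera']
{'t': 0.1, 'joint_positions': [1.133, 0.351, 1.652, 0.0, 1.139, -0.085], 'joint_vel': [0.002, 0.0, -0.001, 0.0, -0.001, -0.0], 'joint_efforts': [-0.0, -50.684, -29.187, -0.0, 0.003, 0.0], 'eef_pos': [0.19, 0.516, 0.231], 'eef_rot': [0.175, 0.984, -0.001, -0.0], 'wrist_force': [0.014, 0.485, 0.698], 'moment': [0.01, 0.019, -0.029], 'grip_force': 0.0, 'opening': 0.085}
```

View pics/side0.png

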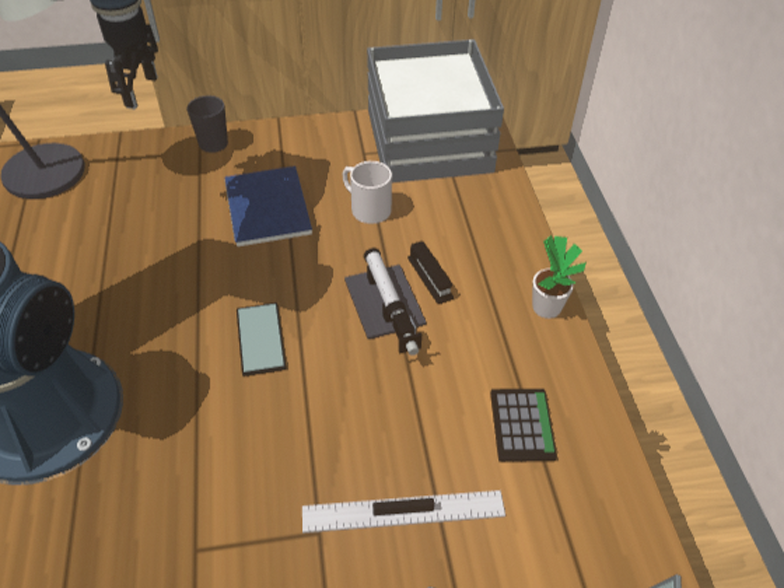

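View pics/top0.png

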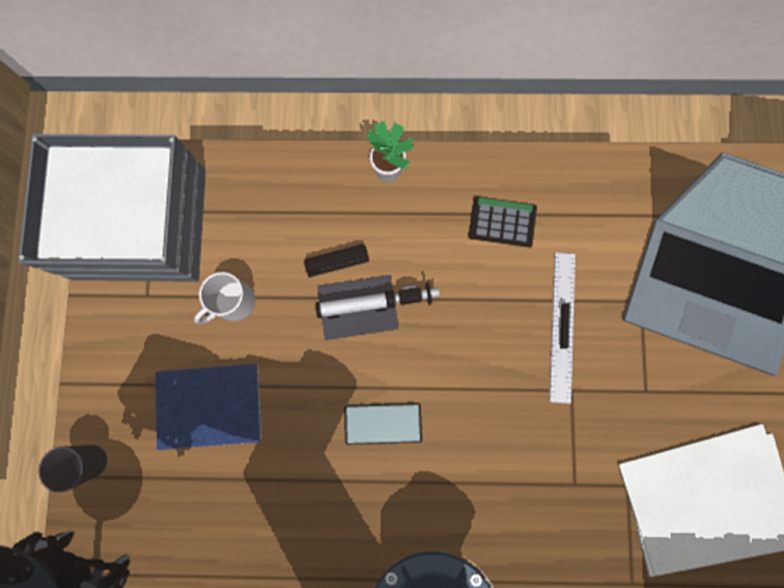

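```bash
python3 - <<'E'
import cv2,numpy as np
c={n:np.load(f"pics/{n}.npz")["color"][:,:,::-1] for n in("top","side")}
o=np.zeros((600,800,3),np.uint8)
for n,x0,x1,y0,y1,s,X,Y in(("top",225,325,190,250,4,0,0),("side",245,325,175,260,4,0,240),("top",385,425,175,295,4,400,0),("side",210,365,345,385,3,325,480)):
    p=cv2.resize(c[n][y0:y1,x0:x1],None,fx=s,fy=s,interpolation=cv2.INTER_CUBIC);o[Y:Y+p.shape[0],X:X+p.shape[1]]=p
cv2.imwrite("pics/comp.png",o)
# ruler segmentation
for n,(x0,x1,y0,y1) in(("top",(385,425,175,295)),("side",(210,365,345,385))):
    h=cv2.cvtColor(c[n][y0:y1,x0:x1],cv2.COLOR_BGR2HSV);m=((h[...,1]<60)&(h[...,2]>90)).astype(np.uint8)
    m=cv2.morphologyEx(m,cv2.MORPH_CLOSE,np.ones((3,3)))
    k=max(cv2.findContours(m,0,2)[0],key=cv2.contourArea);k=cv2.convexHull(k)
    r=cv2.minAreaRect(k);print(n,np.round(cv2.boxPoints(r)+[x0,y0],1).tolist(),r, (cv2.approxPolyDP(k,4,True)[:,0]+[x0,y0]).tolist())
E
```

```text
top [[391.8, 286.9], [394.6, 179.8], [410.7, 180.3], [407.8, 287.4]] ((16.210693359375, 58.59895324707031), (16.04762840270996, 107.14857482910156), 1.527525544166565) [[401, 180], [410, 181], [407, 287], [394, 287], [396, 181]]
side [[214.4, 360.8], [358.7, 348.9], [360.4, 368.4], [216.0, 380.3]] ((77.38809967041016, 19.596027374267578), (19.60259246826172, 144.8285675048828), 85.27554321289062) [[360, 364], [353, 369], [216, 380], [216, 361], [356, 350]]
```

View pics/comp.png

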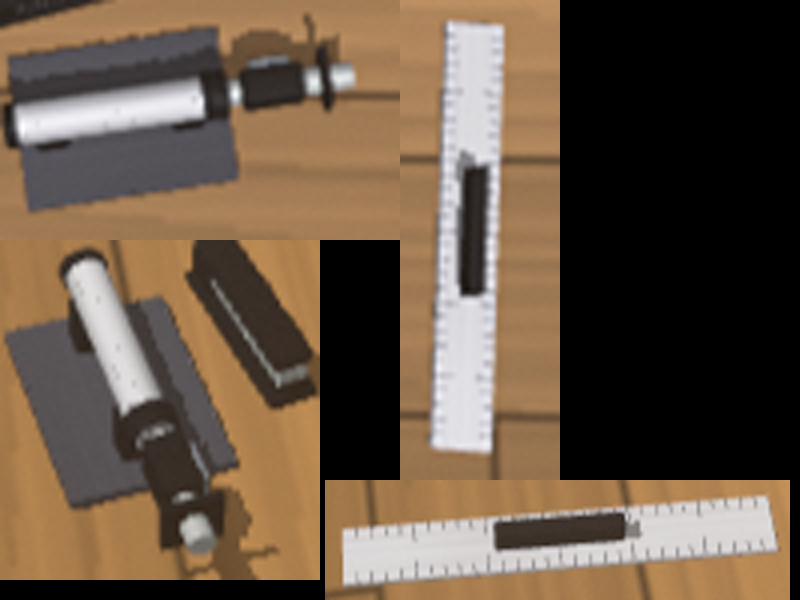

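```bash
cat > h.py <<'E'
import numpy as np
from scipy.optimize import least_squares
C={n:dict(np.load(f"pics/{n}.npz")) for n in("top","side")}
def proj(n,P,cam=C):
    f=cam[n];T=np.linalg.inv(f["world_from_camera"]);p=(T[:3,:3]@np.atleast_2d(P).T).T+T[:3,3]
    q=p*[1,-1,-1];q=(f["K"]@q.T).T;return q[:,:2]/q[:,2:]
def nat(L,s,x0,y0,X,Y): return (np.array(L,float)-[X,Y]+.5)/s-.5+[x0,y0]
def tri(a,b):
    r=[least_squares(lambda P:np.r_[proj("top",P)[0]-u,proj("side",P)[0]-v],[.5,0,0]) for u,v in zip(a,b)]
    return np.array([x.x for x in r]),[round(float(np.abs(x.fun).max()),2) for x in r]
def fit(obs,x0):
    "obs: list of (cam, local pts, pixels); pose x,y,z,yaw"
    def w(q,L):
        c,s=np.cos(q[3]),np.sin(q[3]);return np.c_[c*L[:,0]-s*L[:,1],s*L[:,0]+c*L[:,1],L[:,2]]+q[:3]
    r=least_squares(lambda q:np.r_[tuple((proj(n,w(q,np.array(L)))-p).ravel() for n,L,p in obs)],x0)
    return r.x,np.round(r.fun,1)
E
python3 - <<'E'
from h import *
np.set_printoptions(precision=4,suppress=True)
st=nat([(8,57),(217,27),(239,178),(30,211)],4,225,190,0,0)
ss=nat([(165,297),(238,466),(73,505),(5,332)],4,245,175,0,240)
print(*tri(st,ss))
# far-left, far-mouth, near-mouth, near-left
L=np.array([(-.075,.055,.01),(.075,.055,.01),(.075,-.055,.01),(-.075,-.055,.01)])
print("stand",*fit([("top",L,st),("side",L,ss)],[.5,.1,0,-1.6]))
rt=nat([(447,20),(503,25),(491,452),(431,447)],4,385,175,400,0)
rs=nat([(768,496),(777,550),(343,585),(342,529)],3,210,345,325,480)
# order top: far-left(y+), far-right(y-), near-right, near-left ; side: far = right
rs=rs[[0,1,2,3]]
print(*tri(rt,rs))
L=np.array([(.15,.02,.005),(.15,-.02,.005),(-.15,-.02,.005),(-.15,.02,.005)])
print("ruler",*fit([("top",L,rt),("side",L,rs)],[.5,-.2,0,0]))
E
```

```text
[[0.6324 0.2338 0.0063]
 [0.6552 0.0855 0.0046]
 [0.5479 0.0688 0.0063]
 [0.5226 0.2145 0.0104]] [0.2, 0.09, 0.15, 0.14]
stand [ 0.5895  0.1508 -0.0033 -1.4133] [ 0.1 -0.1  0.1 -0.2  0.3  0.2 -0.4 -0.3 -0.3  0.   0.3 -0.5 -0.5  0.2
  0.1  0.4]
[[ 0.7071 -0.2493  0.0053]
 [ 0.7037 -0.2892  0.0045]
 [ 0.4044 -0.2701  0.0049]
 [ 0.407  -0.2293  0.0047]] [0.1, 0.23, 0.11, 0.03]
ruler [ 0.5555 -0.2595  0.     -0.0653] [-0.   0.3  0.1  0.1 -0.1 -0.2  0.2 -0.1 -0.2  0.1  0.3 -0.1 -0.  -0.2
  0.   0.1]
```

```bash
R='{"slide":[-0.436,-0.43,0.071],"turn":0,"jaw":45}'
python3 -m creep '[{"slide":[-0.436,-0.43,0.071],"turn":0,"jaw":45},{"slide":[-0.436,-0.43,0.071],"turn":0,"jaw":45},{"slide":[-0.436,-0.43,0.071],"turn":0,"jaw":45},{"slide":[-0.436,-0.43,0.071],"turn":0,"jaw":45},{"slide":[-0.436,-0.43,0.071],"turn":0,"jaw":45},{"slide":[-0.436,-0.43,0.071],"turn":0,"jaw":45},{"slide":[-0.436,-0.43,0.071],"turn":0,"jaw":45},{"slide":[-0.436,-0.43,0.071],"turn":0,"jaw":45}]' 60
python3 -m creep '[{"slide":[-0.436,-0.43,0.071],"turn":0,"jaw":45},{"slide":[-0.436,-0.43,0.071],"turn":0,"jaw":45},{"slide":[-0.436,-0.43,0.071],"turn":0,"jaw":45},{"slide":[-0.436,-0.43,0.071],"turn":0,"jaw":45},{"slide":[-0.436,-0.43,0.071],"turn":0,"jaw":45},{"slide":[-0.436,-0.43,0.071],"turn":0,"jaw":45},{"slide":[0,0,0],"turn":-0.023,"jaw":45},{"slide":[0,0,0],"turn":-0.023,"jaw":45}]'
cat >> h.py <<'E'
def go(xyz,heading):
    "print slide (units 0.1 m, present tool axes) and turn (units 360 deg) to reach xyz with tool x heading (deg)"
    from plant import state
    from scipy.spatial.transform import Rotation as Ro
    s=state();R=Ro.from_quat(s["eef_rot"]).as_matrix();h=np.degrees(np.arctan2(R[1,0],R[0,0]))
    print("t",round(s["t"],2),"at",np.round(s["eef_pos"],4),"h",round(h,2),"tilt",np.round(R[:2,2],4),"slide",np.round(R.T@(np.array(xyz)-s["eef_pos"])*10,3),"turn",round((h-heading+180)%360/360-.5,4),"F",np.round(s["wrist_force"],1),"open",round(s["opening"]*1e3,1),"grip",round(s["grip_force"],1))
E
python3 -c "
from h import *
go([.5555,-.2595,.013],176.26)"
```

```text
t: 1.1
eef_pos: [0.399, 0.0708, 0.1744]
eef_rot: [0.176, 0.984, 0.0, 0.0]
wrist_force: [1.8, 0.1, 0.9]
opening: 0.0449
grip_force: 0.0
t: 2.1
eef_pos: [0.5545, -0.2603, 0.131]
eef_rot: [0.03, 1.0, 0.0, -0.001]
wrist_force: [-0.5, 0.5, -0.3]
opening: 0.0451
grip_force: 0.0
t 2.1 at [ 0.5545 -0.2603  0.131 ] h 176.56 tilt [-0.0012  0.0007] slide [-0.011  0.008  1.18 ] turn 0.0008 F [-0.5  0.5 -0.3] open 45.1 grip 0.0
```

```bash
python3 -m creep '[{"slide":[-0.01,0.008,0.4],"turn":0.0008,"jaw":45},{"slide":[0,0,0.4],"turn":0,"jaw":45},{"slide":[0,0,0.25],"turn":0,"jaw":45},{"slide":[0,0,0.13],"turn":0,"jaw":45},{"slide":[0,0,0],"turn":0,"jaw":5},{"slide":[0,0,0],"turn":0,"jaw":5},{"slide":[0,0,0],"turn":0,"jaw":5},{"slide":[0,0,0],"turn":0,"jaw":5}]' 60
python3 -m creep '[{"slide":[0,0,0],"turn":0,"jaw":5},{"slide":[0,0,0],"turn":0,"jaw":5},{"slide":[0,0,-0.3],"turn":0,"jaw":5},{"slide":[0,0,-0.4],"turn":0,"jaw":5},{"slide":[0,0,-0.4],"turn":0,"jaw":5},{"slide":[0,0,-0.1],"turn":0,"jaw":5},{"slide":[0,0,0],"turn":0,"jaw":5},{"slide":[0,0,0],"turn":0,"jaw":5}]'
python3 - <<'E'
from h import *
# aim 12 mm short of the plate first: stand pose
c=np.array([.5895,.1508]);y=np.radians(-80.98);ux=np.array([np.cos(y),np.sin(y)]);uy=np.array([-ux[1],ux[0]])
me=c+.075*ux-.055*uy;print("mouth_edge",me,"goal",me-.02*uy)
go([*(me-.032*uy),.12],99.02)
from plant import eyes;import cv2
f=eyes.grab_frame("side");cv2.imwrite("pics/s1.png",f["color"][200:,150:450,::-1])
E
```

```text
t: 3.1
eef_pos: [0.5564, -0.2593, 0.0151]
eef_rot: [0.034, 0.999, -0.0, 0.001]
wrist_force: [-0.3, -0.3, 7.1]
opening: 0.0106
grip_force: 61.8
t: 4.1
eef_pos: [0.5551, -0.2586, 0.1321]
eef_rot: [0.034, 0.999, 0.001, -0.001]
wrist_force: [0.0, -0.8, -2.2]
opening: 0.0106
grip_force: 60.8
mouth_edge [0.54693859 0.06810462] goal [0.52718592 0.06496903]
t 4.1 at [ 0.5551 -0.2586  0.1321] h 176.06 tilt [-0.0024  0.0013] slide [0.618 3.181 0.126] turn 0.214 F [ 0.  -0.8 -2.2] open 10.6 grip 60.8
```

View pics/s1.png

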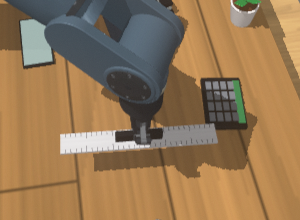

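```bash
python3 -m creep '[{"slide":[0.05,0.25,0],"turn":0,"jaw":5},{"slide":[0.09,0.45,0],"turn":0,"jaw":5},{"slide":[0.1,0.53,0],"turn":0,"jaw":5},{"slide":[0.1,0.53,0],"turn":0,"jaw":5},{"slide":[0.1,0.53,0],"turn":0,"jaw":5},{"slide":[0.09,0.45,0],"turn":0,"jaw":5},{"slide":[0.06,0.3,0],"turn":0,"jaw":5},{"slide":[0.03,0.141,0],"turn":0,"jaw":5}]'
python3 -m creep '[{"slide":[0,0,0],"turn":0.02,"jaw":5},{"slide":[0,0,0],"turn":0.028,"jaw":5},{"slide":[0,0,0],"turn":0.0285,"jaw":5},{"slide":[0,0,0],"turn":0.0285,"jaw":5},{"slide":[0,0,0],"turn":0.0285,"jaw":5},{"slide":[0,0,0],"turn":0.0285,"jaw":5},{"slide":[0,0,0],"turn":0.028,"jaw":5},{"slide":[0,0,0],"turn":0.024,"jaw":5}]'
python3 - <<'E'
from h import *
go([.5153,.0631,.015],99.02)
from plant import eyes;import cv2
o=np.zeros((600,800,3),np.uint8);k=0
for n in("top","side"):
    f=eyes.grab_frame(n);cv2.imwrite(f"pics/{n}2.png",f["color"][:,:,::-1]);
a=cv2.imread("pics/top2.png")[170:270,215:345];b=cv2.imread("pics/side2.png")[165:285,215:345]
o[:300,:390]=cv2.resize(a,None,fx=3,fy=3,interpolation=2);o[:480,400:400+390][:360]=cv2.resize(b,None,fx=3,fy=3,interpolation=2)
cv2.imwrite("pics/c2.png",o[:380])
E
```

```text
t: 5.15
eef_pos: [0.5153, 0.0639, 0.1331]
eef_rot: [0.034, 0.999, -0.0, -0.001]
wrist_force: [0.0, -0.8, -3.0]
opening: 0.0104
grip_force: 60.8
t: 6.15
eef_pos: [0.5158, 0.062, 0.1333]
eef_rot: [0.652, 0.759, -0.0, -0.0]
wrist_force: [-0.6, -0.3, -2.0]
opening: 0.0101
grip_force: 60.8
t 6.15 at [0.5158 0.062  0.1333] h 98.67 tilt [-0.001  -0.0002] slide [ 0.012 -0.002  1.183] turn -0.001 F [-0.6 -0.3 -2. ] open 10.1 grip 60.8
```

View pics/c2.png

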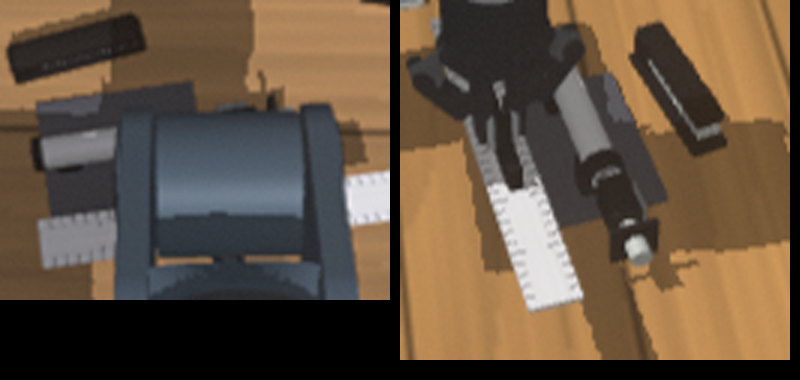

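```bash
python3 -m creep '[{"slide":[0.012,0,0.3],"turn":-0.001,"jaw":5},{"slide":[0,0,0.4],"turn":0,"jaw":5},{"slide":[0,0,0.3],"turn":0,"jaw":5},{"slide":[0,0,0.12],"turn":0,"jaw":5},{"slide":[0,0,0.03],"turn":0,"jaw":5},{"slide":[0,0,0.02],"turn":0,"jaw":5},{"slide":[0,0,0],"turn":0,"jaw":5},{"slide":[0,0,0],"turn":0,"jaw":5}]'
python3 - <<'E'
from h import *
go([.5272,.0650,.015],99.02)
from plant import eyes;import cv2
o=np.zeros((560,800,3),np.uint8)
for n in("top","side"):
    f=eyes.grab_frame(n);cv2.imwrite(f"pics/{n}3.png",f["color"][:,:,::-1]);
a=cv2.imread("pics/top3.png")[185:265,215:345];b=cv2.imread("pics/side3.png")[165:275,225:330]
o[:240,:390]=cv2.resize(a,None,fx=3,fy=3,interpolation=2);o[:440,380:800]=cv2.resize(b,None,fx=4,fy=4,interpolation=2)
cv2.imwrite("pics/c3.png",o[:440])
E
```

```text
t: 7.25
eef_pos: [0.516, 0.0639, 0.0175]
eef_rot: [0.647, 0.763, 0.0, 0.0]
wrist_force: [-0.5, -0.2, -1.8]
opening: 0.0101
grip_force: 60.7
t 7.25 at [0.516  0.0639 0.0175] h 99.39 tilt [0.001 0.   ] slide [-0.007  0.112  0.025] turn 0.001 F [-0.5 -0.2 -1.8] open 10.1 grip 60.7
```

View pics/c3.png

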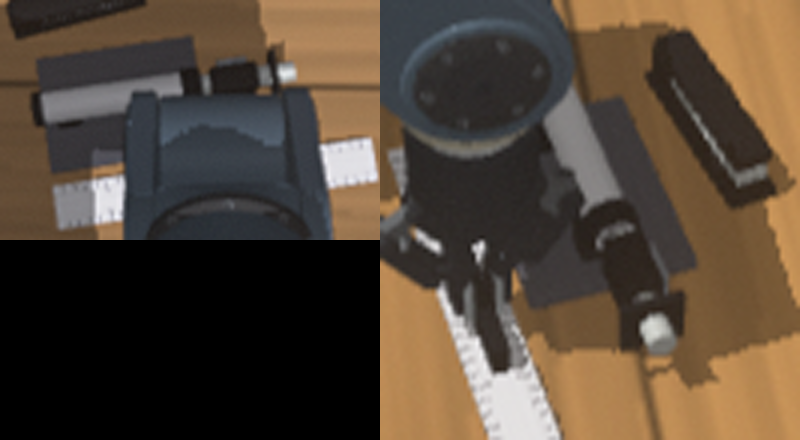

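```bash
python3 -m creep '[{"slide":[0,0,0.02],"turn":0.001,"jaw":5},{"slide":[0,0,0.01],"turn":0,"jaw":5},{"slide":[0,0,0],"turn":0,"jaw":5},{"slide":[0,0.03,0],"turn":0,"jaw":5},{"slide":[0,0.03,0],"turn":0,"jaw":5},{"slide":[0,0.02,0],"turn":0,"jaw":5},{"slide":[0,0,0],"turn":0,"jaw":5},{"slide":[0,0,0],"turn":0,"jaw":5}]'
python3 -c "
from h import *
go([.5272,.0650,.015],99.02)"
```

```text
t: 8.35
eef_pos: [0.5217, 0.0649, 0.015]
eef_rot: [0.649, 0.761, -0.002, -0.002]
wrist_force: [-15.5, -2.4, 28.2]
opening: 0.0104
grip_force: 64.8
t 8.35 at [0.5217 0.0649 0.015 ] h 99.02 tilt [-0.0044 -0.0004] slide [-0.008  0.054 -0.   ] turn 0.0 F [-15.5  -2.4  28.2] open 10.4 grip 64.8
```

```bash
python3 -m creep '[{"slide":[0,0,-0.003],"turn":0,"jaw":5},{"slide":[0,0,-0.003],"turn":0,"jaw":5},{"slide":[0,0,0],"turn":0,"jaw":5},{"slide":[0,0,0],"turn":0,"jaw":5},{"slide":[0,0,0],"turn":0,"jaw":5},{"slide":[0,0,0],"turn":0,"jaw":5},{"slide":[0,0,0],"turn":0,"jaw":5},{"slide":[0,0,0],"turn":0,"jaw":5}]'
python3 -c "
from h import *
go([.5272,.0650,.015],99.02)"
```

```text
t: 9.35
eef_pos: [0.5226, 0.065, 0.015]
eef_rot: [0.649, 0.76, -0.001, -0.001]
wrist_force: [-8.7, -1.2, 14.0]
opening: 0.0102
grip_force: 62.9
t 9.35 at [0.5226 0.065  0.015 ] h 99.02 tilt [-0.0022 -0.0002] slide [-0.007  0.045  0.   ] turn -0.0 F [-8.7 -1.2 14. ] open 10.2 grip 62.9
```

```bash
python3 -m creep '[{"slide":[0,0,-0.004],"turn":0,"jaw":5},{"slide":[0,0,0],"turn":0,"jaw":5},{"slide":[0,0.01,0],"turn":0,"jaw":5},{"slide":[0,0.01,0],"turn":0,"jaw":5},{"slide":[0,0,0],"turn":0,"jaw":5},{"slide":[0,0,0],"turn":0,"jaw":5},{"slide":[0,0,0],"turn":0,"jaw":5},{"slide":[0,0,0],"turn":0,"jaw":5}]'
python3 -c "
from h import *
go([.5272,.0650,.015],99.02)"
```

```text
t: 10.35
eef_pos: [0.5252, 0.0653, 0.0151]
eef_rot: [0.649, 0.76, -0.0, -0.0]
wrist_force: [-4.6, -0.6, 7.3]
opening: 0.0103
grip_force: 62.0
t 10.35 at [0.5252 0.0653 0.0151] h 99.02 tilt [-0.0009 -0.0001] slide [-0.007  0.019  0.   ] turn -0.0 F [-4.6 -0.6  7.3] open 10.3 grip 62.0
```

```bash
for i in 1; do python3 -m creep '[{"slide":[-0.007,0.006,-0.001],"turn":0,"jaw":5},{"slide":[0,0.006,0],"turn":0,"jaw":5},{"slide":[0,0,0],"turn":0,"jaw":5},{"slide":[0,0,0],"turn":0,"jaw":5},{"slide":[0,0,0],"turn":0,"jaw":5},{"slide":[0,0,0],"turn":0,"jaw":5},{"slide":[0,0,0],"turn":0,"jaw":5},{"slide":[0,0,0],"turn":0,"jaw":5}]'; done
python3 -m creep '[{"slide":[0,0.006,0],"turn":0,"jaw":5},{"slide":[0,0.006,0],"turn":0,"jaw":5},{"slide":[0,0,0],"turn":0,"jaw":5},{"slide":[0,0,0],"turn":0,"jaw":5},{"slide":[0,0,0],"turn":0,"jaw":5},{"slide":[0,0,0],"turn":0,"jaw":5},{"slide":[0,0,0],"turn":0,"jaw":5},{"slide":[0,0,0],"turn":0,"jaw":5}]'
python3 -c "
from h import *
go([.5272,.0650,.015],99.02)"
```

```text
t: 11.35
eef_pos: [0.5266, 0.0649, 0.0151]
eef_rot: [0.649, 0.761, -0.0, -0.0]
wrist_force: [-3.7, 0.3, 5.0]
opening: 0.01
grip_force: 61.9
t: 12.35
eef_pos: [0.5273, 0.065, 0.015]
eef_rot: [0.649, 0.761, -0.001, -0.001]
wrist_force: [-6.5, -1.7, 9.2]
opening: 0.0101
grip_force: 62.3
t 12.35 at [0.5273 0.065  0.015 ] h 99.02 tilt [-0.0019 -0.0002] slide [ 0.001 -0.001  0.   ] turn 0.0 F [-6.5 -1.7  9.2] open 10.1 grip 62.3
```

```bash
python3 -m creep '[{"slide":[0,0.006,-0.002],"turn":0,"jaw":5},{"slide":[0,0.006,0],"turn":0,"jaw":5},{"slide":[0,0,0],"turn":0,"jaw":5},{"slide":[0,0,0],"turn":0,"jaw":5},{"slide":[0,0,0],"turn":0,"jaw":5},{"slide":[0,0,0],"turn":0,"jaw":5},{"slide":[0,0,0],"turn":0,"jaw":5},{"slide":[0,0,0],"turn":0,"jaw":5}]'
python3 -c "
from h import *
from plant import state
go([.5272,.0650,.015],99.02);print(state()['moment'])"
```

```text
t: 13.35
eef_pos: [0.5279, 0.065, 0.0151]
eef_rot: [0.649, 0.761, -0.001, -0.001]
wrist_force: [-9.0, -2.1, 9.8]
opening: 0.0108
grip_force: 62.4
t 13.35 at [0.5279 0.065  0.0151] h 99.04 tilt [-0.0033 -0.0006] slide [ 0.001 -0.007  0.001] turn 0.0001 F [-9.  -2.1  9.8] open 10.8 grip 62.4
[-0.46376551  1.52273527  0.15357245]
```

```bash
python3 -m creep '[{"slide":[0,0.008,-0.002],"turn":0,"jaw":5},{"slide":[0,0.008,0],"turn":0,"jaw":5},{"slide":[0,0,0],"turn":0,"jaw":5},{"slide":[0,0,0],"turn":0,"jaw":5},{"slide":[0,0,0],"turn":0,"jaw":5},{"slide":[0,0,0],"turn":0,"jaw":5},{"slide":[0,0,0],"turn":0,"jaw":5},{"slide":[0,0,0],"turn":0,"jaw":5}]'
python3 -c "
from h import *
from plant import state
go([.5272,.0650,.015],99.02);print(state()['moment'])"
```

```text
t: 14.35
eef_pos: [0.5279, 0.065, 0.0151]
eef_rot: [0.649, 0.761, -0.003, -0.002]
wrist_force: [-16.1, -4.7, 15.3]
opening: 0.0103
grip_force: 63.2
t 14.35 at [0.5279 0.065  0.0151] h 99.05 tilt [-0.0068 -0.001 ] slide [ 0.001 -0.007  0.001] turn 0.0001 F [-16.1  -4.7  15.3] open 10.3 grip 63.2
[-0.81725673  2.64702954  0.15992529]
```

```bash
python3 -m creep '[{"slide":[0,-0.008,0],"turn":0,"jaw":5},{"slide":[0,-0.006,0],"turn":0,"jaw":5},{"slide":[0,0,0],"turn":0,"jaw":5},{"slide":[0,0,0],"turn":0,"jaw":26},{"slide":[0,0,0],"turn":0,"jaw":26},{"slide":[0,0,0],"turn":0,"jaw":26},{"slide":[0,0,0],"turn":0,"jaw":26},{"slide":[0,0,0],"turn":0,"jaw":26}]'
python3 -c "
from h import *
go([.5272,.0650,.12],99.02)"
```

```text
t: 15.35
eef_pos: [0.5295, 0.0653, 0.0154]
eef_rot: [0.649, 0.761, 0.0, 0.0]
wrist_force: [0.4, 0.8, -0.3]
opening: 0.0258
grip_force: 0.0
t 15.35 at [0.5295 0.0653 0.0154] h 99.02 tilt [0.0001 0.    ] slide [ 0.    -0.023 -1.046] turn -0.0 F [ 0.4  0.8 -0.3] open 25.8 grip 0.0
```

```bash
python3 -m creep '[{"slide":[0,-0.015,-0.15],"turn":0,"jaw":26},{"slide":[0,0,-0.35],"turn":0,"jaw":26},{"slide":[0,0,-0.5],"turn":0,"jaw":26},{"slide":[-0.3,0,-0.4],"turn":0,"jaw":65},{"slide":[-0.55,0,0],"turn":0,"jaw":65},{"slide":[-0.55,0,0],"turn":0,"jaw":65},{"slide":[-0.55,0,0],"turn":0,"jaw":65},{"slide":[-0.3,0,0],"turn":0,"jaw":65}]'
python3 - <<'E'
from h import *
from plant import eyes;import cv2
o=np.zeros((600,800,3),np.uint8)
for n in("top","side"):
    f=eyes.grab_frame(n);np.savez(f"pics/{n}4.npz",**f);cv2.imwrite(f"pics/{n}4.png",f["color"][:,:,::-1]);
a=cv2.imread("pics/top4.png")[190:260,220:350];b=cv2.imread("pics/side4.png")[165:280,240:325]
a=cv2.resize(a,None,fx=3,fy=3,interpolation=2);b=cv2.resize(b,None,fx=4,fy=4,interpolation=2)
o[:a.shape[0],:a.shape[1]]=a;o[:b.shape[0],400:400+b.shape[1]]=b
cv2.imwrite("pics/c4.png",o[:470]);go([.5272,.0650,.12],99.02)
E
```

```text
t: 16.35
eef_pos: [0.5632, -0.1597, 0.1565]
eef_rot: [0.65, 0.76, 0.0, 0.001]
wrist_force: [0.3, 0.0, -0.3]
opening: 0.0651
grip_force: 0.0
t 16.45 at [ 0.5633 -0.1598  0.1563] h 98.86 tilt [ 0.0011 -0.0008] slide [ 2.277 -0.011  0.361] turn -0.0005 F [0.5 0.2 0.4] open 65.0 grip 0.0
```

View pics/c4.png

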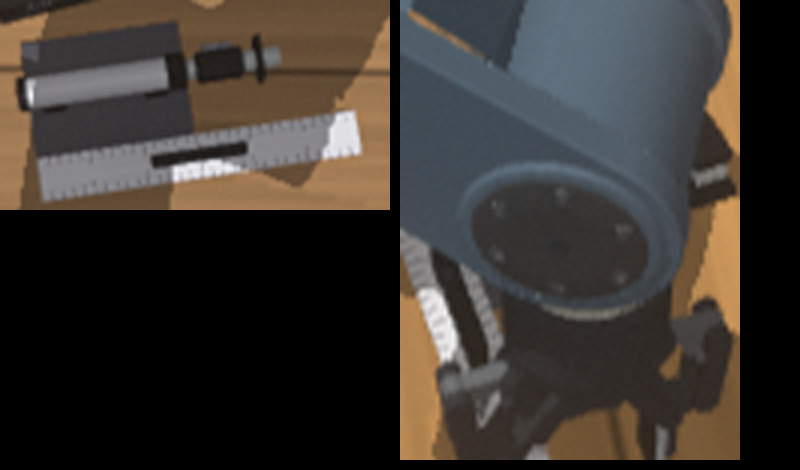

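```bash
python3 - <<'E'
from h import *
np.set_printoptions(precision=4,suppress=True)
def w(p,c=np.array([.5895,.1508]),a=-1.4133):
    u=np.array([np.cos(a),np.sin(a)]);v=np.array([-u[1],u[0]]);return np.array([*(c+p[0]*u+p[1]*v),p[2]])
rt=nat([(357,111),(361,153),(42,201),(38,159)],3,220,190,0,0)
L=np.array([(.15,.02,.005),(.15,-.02,.005),(-.15,-.02,.005),(-.15,.02,.005)])
def W(q):
    c,s=np.cos(q[2]),np.sin(q[2]);return np.c_[c*L[:,0]-s*L[:,1]+q[0],s*L[:,0]+c*L[:,1]+q[1],L[:,2]]
r=least_squares(lambda q:(proj("top",W(q))-rt).ravel(),[.527,.065,-1.41]);print("ruler",r.x,np.degrees(r.x[2]),r.fun.round(1))
print("goal",w((.075,-.075,0)))
# head: top-face corners in composite coordinates
H=np.array([w((.105+a,b,.068)) for a,b in((-.022,.013),(.022,.013),(.022,-.013),(-.022,-.013))])
print("top px",(proj("top",H)-[225,190])*4,"side px",(proj("side",H)-[245,175])*4+[0,240])
# knob/plate tri check: head centre top face from both views
E=w((.105,0,.052));print("head",E);go([E[0],E[1],.033],99.02)
E
```

```text
ruler [ 0.5265  0.0634 -1.4105] -80.8162368456239 [-0.8  0.1  0.3  0.1  0.5 -0.  -0.  -0.2]
goal [0.5272 0.065  0.    ]
top px [[236.3562  66.3036]
 [301.4712  56.8027]
 [307.4551  94.8506]
 [242.1101 104.3974]] side px [[180.6769 424.7798]
 [204.71   479.8196]
 [162.6382 490.3374]
 [139.3963 434.8559]]
head [0.606  0.0471 0.052 ]
t 16.45 at [ 0.5633 -0.1598  0.1563] h 98.86 tilt [ 0.0011 -0.0008] slide [1.98  0.739 1.232] turn -0.0005 F [0.5 0.2 0.4] open 65.0 grip 0.0
```

```bash
python3 - <<'E'
import cv2,numpy as np
b=np.load("pics/side.npz")["color"][215:255,270:310,::-1];a=np.load("pics/top.npz")["color"][195:225,278:318,::-1]
o=np.zeros((400,800,3),np.uint8);o[:400,:400]=cv2.resize(b,None,fx=10,fy=10,interpolation=2);o[:300,400:]=cv2.resize(a,None,fx=10,fy=10,interpolation=2);cv2.imwrite("pics/head.png",o)
E
```

```text
(no output)
```

View pics/head.png

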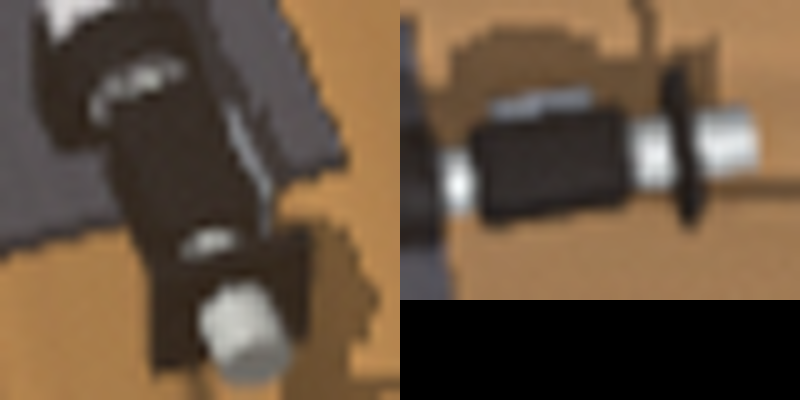

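```bash
python3 -m creep '[{"slide":[0.3,0.12,0],"turn":-0.0005,"jaw":52},{"slide":[0.5,0.19,0],"turn":0,"jaw":52},{"slide":[0.5,0.19,0],"turn":0,"jaw":52},{"slide":[0.45,0.16,0],"turn":0,"jaw":52},{"slide":[0.2,0.07,0],"turn":0,"jaw":52},{"slide":[0.03,0.014,0],"turn":0,"jaw":52},{"slide":[0,0,0],"turn":0,"jaw":52},{"slide":[0,0,0],"turn":0,"jaw":52}]'
python3 -c "
from h import *
go([.6065,.0472,.033],99.02)"
```

```text
t: 17.45
eef_pos: [0.605, 0.0489, 0.1555]
eef_rot: [0.649, 0.761, -0.0, 0.0]
wrist_force: [-0.3, 0.6, 0.5]
opening: 0.0521
grip_force: 0.0
t 17.45 at [0.605  0.0489 0.1555] h 99.12 tilt [-0.0001 -0.0002] slide [-0.019  0.012  1.225] turn 0.0003 F [-0.3  0.6  0.5] open 52.1 grip 0.0
```

```bash
python3 -m creep '[{"slide":[-0.019,0.012,0.2],"turn":0.0003,"jaw":52},{"slide":[0,0,0.3],"turn":0,"jaw":52},{"slide":[0,0,0.3],"turn":0,"jaw":52},{"slide":[0,0,0.2],"turn":0,"jaw":52},{"slide":[0,0,0.15],"turn":0,"jaw":52},{"slide":[0,0,0.075],"turn":0,"jaw":52},{"slide":[0,0,0],"turn":0,"jaw":52},{"slide":[0,0,0],"turn":0,"jaw":52}]'
python3 - <<'E'
from h import *
from plant import eyes;import cv2
go([.6065,.0472,.033],99.02)
f=eyes.grab_frame("side");cv2.imwrite("pics/s5.png",cv2.resize(f["color"][165:265,240:340,::-1],None,fx=5,fy=5,interpolation=2))
E
```

```text
t: 18.45
eef_pos: [0.6071, 0.0485, 0.0337]
eef_rot: [0.649, 0.761, 0.0, 0.001]
wrist_force: [0.4, 0.3, -0.7]
opening: 0.052
grip_force: 0.0
t 18.45 at [0.6071 0.0485 0.0337] h 99.1 tilt [ 0.0013 -0.    ] slide [-0.012 -0.008  0.007] turn 0.0002 F [ 0.4  0.3 -0.7] open 52.0 grip 0.0
```

View pics/s5.png

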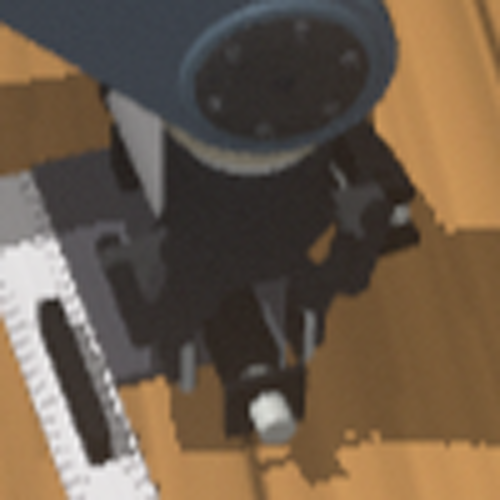

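```bash
python3 -m creep '[{"slide":[-0.012,0,0],"turn":0,"jaw":40},{"slide":[0,0,0],"turn":0,"jaw":34},{"slide":[0,0,0],"turn":0,"jaw":20},{"slide":[0,0,0],"turn":0,"jaw":20},{"slide":[0,0,0],"turn":0,"jaw":20},{"slide":[0,0,0],"turn":0,"jaw":20},{"slide":[0,0,0],"turn":0,"jaw":20},{"slide":[0,0,0],"turn":0,"jaw":20}]' 50
python3 -c "
from h import *
go([.6065,.0472,.033],99.02)"
```

```text
t: 19.5
eef_pos: [0.6071, 0.0472, 0.0338]
eef_rot: [0.649, 0.761, 0.0, 0.0]
wrist_force: [-1.7, -0.4, 8.2]
opening: 0.0262
grip_force: 49.6
t 19.5 at [0.6071 0.0472 0.0338] h 99.1 tilt [ 0.0008 -0.0002] slide [ 0.001 -0.005  0.008] turn 0.0002 F [-1.7 -0.4  8.2] open 26.2 grip 49.6
```

```bash
python3 -m creep '[{"slide":[-0.05,0,0],"turn":0,"jaw":20},{"slide":[-0.1,0,0],"turn":0,"jaw":20},{"slide":[-0.15,0,0],"turn":0,"jaw":20},{"slide":[-0.2,0,0],"turn":0,"jaw":20},{"slide":[-0.2,0,0],"turn":0,"jaw":20},{"slide":[-0.2,0,0],"turn":0,"jaw":20},{"slide":[-0.15,0,0],"turn":0,"jaw":20},{"slide":[-0.08,0,0],"turn":0,"jaw":20}]'
python3 - <<'E'
from h import *
a=-1.4133;go([.6071+.12*np.cos(a),.0472+.12*np.sin(a),.0338],99.02)
E
```

```text
t: 20.5
eef_pos: [0.6253, -0.0643, 0.0338]
eef_rot: [0.649, 0.761, 0.001, 0.0]
wrist_force: [-1.0, 5.7, 8.1]
opening: 0.0262
grip_force: 48.9
t 20.5 at [ 0.6253 -0.0643  0.0338] h 99.06 tilt [0.0015 0.0007] slide [-0.07  -0.005  0.   ] turn 0.0001 F [-1.   5.7  8.1] open 26.2 grip 48.9
```

```bash
python3 -m creep '[{"slide":[-0.03,0,0],"turn":0,"jaw":20},{"slide":[-0.02,0,0],"turn":0,"jaw":20},{"slide":[-0.02,0,0],"turn":0,"jaw":20},{"slide":[-0.01,0,0],"turn":0,"jaw":20},{"slide":[-0.01,0,0],"turn":0,"jaw":20},{"slide":[0,0,0],"turn":0,"jaw":20},{"slide":[0,0,0],"turn":0,"jaw":20},{"slide":[0,0,0],"turn":0,"jaw":20}]'
python3 - <<'E'
from h import *
a=-1.4133;go([.6071+.12*np.cos(a),.0472+.12*np.sin(a),.0338],99.02)
E
```

```text
t: 21.5
eef_pos: [0.6265, -0.0714, 0.0338]
eef_rot: [0.649, 0.761, 0.001, -0.0]
wrist_force: [-0.6, 13.3, 8.0]
opening: 0.0261
grip_force: 49.2
t 21.5 at [ 0.6265 -0.0714  0.0338] h 99.09 tilt [0.0009 0.002 ] slide [ 0.002 -0.005  0.   ] turn 0.0002 F [-0.6 13.3  8. ] open 26.1 grip 49.2
```

```bash
python3 -m creep '[{"slide":[-0.008,0,0],"turn":0,"jaw":20},{"slide":[0,0,0],"turn":0,"jaw":20},{"slide":[0,0,0],"turn":0,"jaw":20},{"slide":[0,0,0],"turn":0,"jaw":20},{"slide":[0,0,0],"turn":0,"jaw":20},{"slide":[0,0,0],"turn":0,"jaw":20},{"slide":[0,0,0],"turn":0,"jaw":20},{"slide":[0,0,0],"turn":0,"jaw":20}]'
python3 - <<'E'
from h import *
from plant import eyes;import cv2
a=-1.4133;go([.6071+.12*np.cos(a),.0472+.12*np.sin(a),.0338],99.02)
t,s=[eyes.grab_frame(n)["color"][:,:,::-1] for n in("top","side")]
o=np.zeros((480,800,3),np.uint8);o[:280,:400]=cv2.resize(t[180:250,220:320],None,fx=4,fy=4,interpolation=2);o[:480,400:]=cv2.resize(s[165:285,240:340],None,fx=4,fy=4,interpolation=2)
cv2.imwrite("pics/c6.png",o)
E
```

```text
t: 22.5
eef_pos: [0.6264, -0.0714, 0.0338]
eef_rot: [0.649, 0.761, 0.001, -0.001]
wrist_force: [-1.3, 16.5, 10.4]
opening: 0.0258
grip_force: 49.3
t 22.5 at [ 0.6264 -0.0714  0.0338] h 99.09 tilt [0.0004 0.003 ] slide [ 0.002 -0.005 -0.   ] turn 0.0002 F [-1.3 16.5 10.4] open 25.8 grip 49.3
```

View pics/c6.png

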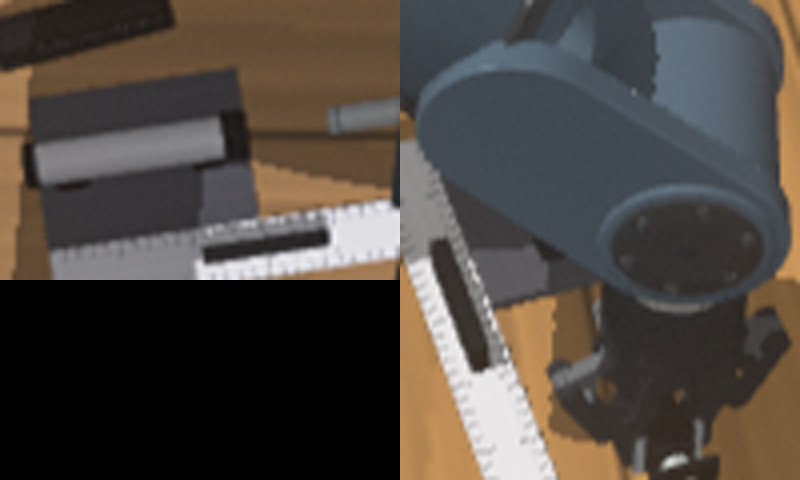

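```bash
python3 -c "
from plant import job
print(job.finish_job())"
```

```text
the job is handed in; nothing more can be done
None
```

The job is handed in at about 22.6 s of the 48 s. The ruler is released flat and flush against the foot plate, its middle about 2 mm from the mouth by the camera fit. The head is gripped with the button squeezed in (opening 26 mm, about 49 N) and held at the second stop after about 119.6 mm of pull, where the pull force rose from 5.7 to 16.5 N. In the last picture I saw no rod between the collar and the outer section, and I went by the force and travel instead.

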